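Clamp the salt shaker in the ratchet jar holder

TASK

The salt shaker is to be held fast for unscrewing its cap: press the jar holder's release pedal fully down until its jaw has sprung all the way open, stand the salt shaker upright in the holder between jaw and V-shaped stop, and let go of it. Then pump the two squeeze grips (squeeze, let them spring apart, squeeze again) until the jaw presses the shaker into the V, and finish while still squeezing the grips, firmly but not so hard that the glass cracks. Leave the other things on the worktop where they are.

Things in the scene. Friction and masses are not known exactly. Their poses are not given: they have to be found in the camera images.
- holder: Ratchet jar holder, fixed: base plate 100 (x) x 250 (y) x 8 mm, origin under its centre. From its +y end: stop 52 mm high with upright V; bay, its floor the plate's top, open on both x sides; jaw 50 mm wide, 49 mm high, sliding along +y; housing (y -68 to -12 mm, 56 mm wide, 58 mm high); two squeeze grips at y = -90 mm. The pedal sticks out to -x beside the housing.
- v_bottom (a point): Bottom of the stop's upright V at the height of the bay's floor (8 mm above the worktop), 98 mm along +y from the holder's origin. The V opens to -y, each cheek sloping 20 deg and 30 mm wide.
- seat (a point): Fixed point on the bay's floor, 8 mm above the worktop, where to stand the shaker: on the holder's centre line, 28 mm before the bottom of the V (clamped, the shaker's centre ends about 4 mm nearer to the V).
- jaw_travel (a joint): Jaw travel to the V, m: 0 fully open (86 mm from jaw face to V bottom), 0.066 fully forward. The ratchet holds it in steps: with the grips let go it slips back by up to 8 mm. A spring (2 to 3.5 N) draws it fully back within 2 s while the pedal is held down. At the start too far forward for the shaker to fit. Touches the shaker, set in the V, at about 0.042.
- jaw: The jaw, with a flat rubber-faced pressing plate (46 mm wide, 12 to 48 mm above the worktop); its frame is parallel to the holder's and moves with the jaw; its face lies at y = +12 mm in its own frame.
- trigger (a joint): Inward travel of each squeeze grip, m: 0 sprung apart, 0.011 at the stop; both move symmetrically. A full squeeze moves the jaw on by 19 mm (16 net after release); release fully to take up new teeth. Springs resist with 3.5 to 5 N per grip. The jaw presses with about the squeeze force per grip less 8 N: 15 to 25 N is right. Against the shaker the grips stall before their stop.
- grips (a point): Fixed point midway between the squeeze grips, 68 mm above the worktop. Grips: upright plates 24 mm wide (holder's y), 29 to 85 mm above the worktop, outer faces 62 mm apart along the holder's x when released, 40 mm when squeezed. Take them from above, fingers closing along the holder's x, fingertips 45 mm or more above the worktop; an opening of 74 mm or more frees them.
- pedal (a joint): Release pedal angle in rad: 0 up, 0.30 down at its stop; sprung up (about 4 N at the pad to start, 9 N at the stop).
- pedal_pad (a point): Ribbed top of the pedal near its outer end, the point to press straight down (about 60 mm above the worktop when up; it sinks 17 mm to the stop). Pedal plate 70 mm long, 40 mm wide.
- salt_shaker: Glass salt shaker with a grey domed cap, round, 44 mm across the body, 90 mm tall, cap 34 mm across from 74 mm up; about 100 g; origin at the centre of its underside, z up. Stands upright among other kitchen things. Its glass cracks when the jaw presses with more than 40 N.
- spice_jar: Bystander: spice jar with a red lid, 45 mm across, 106 mm tall; origin under its centre.
- tin: Bystander: small food tin, 58 mm across, 72 mm tall; origin under its centre.
- garlic: Bystander: garlic bulb, 53 mm; origin under its centre.
- sardine_tin: Bystander: flat sardine tin 63x105x26 mm; origin under its centre.
- masking_tape: Bystander: roll of tape lying flat, 55 mm across, 19 mm high.
- matchbox: Bystander: matchbox 38x55x17 mm lying flat.

How it is judged:
On the way, in this order (a step that is already met when the one before it is completed fails the run):
1. the pedal is pressed down to its stop and the jaw has sprung fully open (value of joint pedal above 0.27 rad and value of joint jaw_travel below 0.004 m), for 0.1 s.
2. the shaker stands upright in the bay between jaw and V, let go, with the pedal up again (angle between salt_shaker's own z axis and vertical below 0.2 rad and z of salt_shaker in the frame of holder between -0.004 and 0.014 m and contact force between the fingers and salt_shaker below 0.5 N and value of joint pedal below 0.05 rad and y of salt_shaker in the frame of holder between 0.035 and 0.082 m and x of salt_shaker in the frame of holder between -0.02 and 0.02 m), for 0.2 s.
At the end, for the whole second after the job is handed in: The gripper still squeezes the grips (over 3 N, at least 1 mm in); the jaw presses the shaker with 3 to 40 N; the shaker stands upright (0.2 rad) on the bay floor, in the V (centre at y 66 to 82 mm, within 10 mm of the centre line), at rest, fingers off it; pedal up (angle between salt_shaker's own z axis and vertical below 0.2 rad and z of salt_shaker in the frame of holder between -0.004 and 0.014 m and contact force between the fingers and salt_shaker below 0.5 N and contact force between jaw and salt_shaker between 3 and 40 N and value of joint trigger above 0.001 m and contact force between the fingers and holder above 3 N and value of joint pedal below 0.05 rad and y of salt_shaker in the frame of holder between 0.066 and 0.082 m and x of salt_shaker in the frame of holder between -0.01 and 0.01 m and linear speed of salt_shaker below 0.02 m/s); the arm keeps its last pose, push and grip.
It fails at once if the glass cracks: the jaw presses the shaker with more than 40 N (contact force between jaw and salt_shaker above 40 N).
It fails at once if the shaker is tipped over (angle between salt_shaker's own z axis and vertical above 0.7 rad).
It fails at once if another thing on the worktop is shifted by more than 30 mm (distance of any of spice_jar, tin, garlic, sardine_tin, masking_tape, matchbox from where it was at the start of the episode above 0.03 m).
It also fails if it takes over 67 s, if anything falls off the work surface, if the arm or the gripper's body presses on something with over 40 N, if the wrist force passes 120 N, or if a joint passes its speed limit or range.

ROBOT

A 7-joint arm with a two-finger parallel gripper is mounted at the origin on a cart in front of the work surface, level with it; the furniture and walls round the work are solid. World frame = base frame: x ahead of the robot, y to its left, z up, the work surface at z = 0. Lengths are in m, angles in rad, forces in N, time in s.
With the tool pointing down it reaches from about 0.4 to 0.9 m from the base axis. Payload 5.6 kg.
Tool frame: the origin (TCP) lies midway between the tips of the shut fingers; the grasp point (between the pads) lies 19 mm behind it; z points along the fingers, y is the line along which they close (so a half turn about z gives the same grasp; the last joint's range is limited). The gripper opens to 92 mm and grips with 3 to 60 N. Pads are 20 mm wide; open, the fingers measure 128 mm over their backs; the gripper's body (75 mm by 189 mm) begins 69 mm behind the grasp point.
Start: joints at [1.137, 0.468, -0.012, 1.603, 0.006, 1.071, -0.056], TCP at [0.248, -0.601, 0.215] pointing down, gripper open.
Joint ranges: [-2.53, 2.53], [-0.31, 2.02], [-1.57, 1.55], [0.28, 2.44], [-1.29, 4.43], [0.15, 1.84], [-2.92, 2.92]. Speed limits (rad/s): [2.57, 2.57, 3.14, 3.14, 3.14, 3.14, 3.14].

INTERFACE

Orientations are given as a 3x3 rotation matrix whose columns are the frame's x, y, z axes.
In Python, from station import env, effector, solver, viewer, workorder, search_frame, tip_of gives the robot as it stands. Calls block until the motion is done:
- env.reach(position, orientation): joint-space move of the TCP to a pose.
- env.movel(position, frame=None, rate=0.15): straight line of the TCP; frame=None keeps the orientation; rate is the mean speed in m/s.
- env.goto_joints(angles): joint-space move.
- effector.release() and effector.grasp(squeeze=None): open the fingers fully, or close them until they stop; squeeze is the grip in N (None keeps the last).
- env.pause(seconds).
- solver.inverse_kinematics(position, orientation): joint angles nearest the present ones, or None.
- env.sense(): the state.
- viewer.read_camera(name): name is "scene" or "top" or "wrist"; returns (picture, depth): 480x640x3 uint8, red, green, blue; 480x640 float32, m along the optical axis (not along the pixel's ray), 0 where there is no reading.
- viewer.camera_info(name): a dict with "intrinsics" (3x3 intrinsics, pixels), "eye" and "rotation" of the camera in the world; the wrist camera has in their place "T_tool_cam" (4x4, takes a point from camera to tool coordinates, whose origin is the TCP and whose axes are the flange's). Camera axes: x right, y up, looking along -z (the intrinsics and any distortion apply to the point x, -y, -z); pixel columns grow to the right and rows downward; lengths in m; the calibration is good to about 2 mm. A picture is of the moment at which its call begins: read the wrist's pose just before it. camera_info takes no time and is no camera call.
A pose or a line that the arm cannot do raises env.PlanningError and nothing moves.
- workorder.finish_job(): hands the job in; it is judged then, once.
Trained networks look in the newest picture that a camera, given by its name, has taken for a name from the list of things; names that differ only in an ending like _2 or _b are one class to them, and where a whole thing is asked for, a point or a joint stands for the part that bears it (a point fixed in the world has none). Each returns a list of dicts, best first, with "score" (0 to 1); they miss things now and then, are a little off and sometimes report something else, mostly with a low value. They report only what shows in the picture. A call takes as long as a camera call.
- search_frame(camera, name): "at" ([x, y, z] in m, in world coordinates, good to about 4 mm: the middle of the surface that is visible of it).
- tip_of(camera, name): "at" ([x, y, z] in m, in world coordinates, good to about 4 mm: a listed point, or the origin of a listed thing).
The state is a dict: "t": time; "joint_positions": joint angles; "joint_velocities": joint speeds; "tau": joint torques, N m; "ee_pos": TCP position; "tcp_rot": TCP orientation; "wrist_force": force on the tool from outside, world axes, zero at the start; "moment": the same for the moment, N m; "gripper_width": finger opening in m; "grasp_force": force on a finger pad.
Only numpy, scipy, OpenCV 4.12 (cv2) and the standard library are available. Lean on these libraries where they do the work, as an engineer would, in place of code of your own. Each camera call takes 0.05 s, during which the arm holds its last target. There are 200 camera calls.

## Working session

There is one attempt and no reset: what is moved stays moved. The work goes in short steps, each a Python script; the robot and the scene stay as the last script left them, time stands still between calls to the robot, and variables do not carry over. Pictures are saved under pics/ and viewed, at most 10 in all, crops included, and the job is handed in when it is done.

```bash
ls; mkdir -p pics; python3 - <<'E'
from station import *
import cv2, numpy as np
for c in ["scene","top"]:
    p,d=viewer.read_camera(c); cv2.imwrite(f"pics/{c}0.png",p[:,:,::-1])
    i=viewer.camera_info(c); print(c,i["eye"],np.round(i["rotation"],2).tolist())
    for n in ["holder","v_bottom","seat","jaw","grips","pedal_pad","salt_shaker","spice_jar","tin","garlic","sardine_tin","masking_tape","matchbox"]:
        r=tip_of(c,n); print(n,[(np.round(x["at"],3).tolist(),round(x["score"],2)) for x in r[:2]])
print(env.sense()["t"])
E
```

```text
pics
scene [-0.26787111  0.54135382  1.21275943] [[-0.68, 0.55, -0.49], [-0.74, -0.52, 0.43], [-0.02, 0.65, 0.76]]
holder [([0.505, 0.192, 0.003], 0.81), ([0.502, 0.242, -0.002], 0.64)]
v_bottom [([0.507, 0.287, 0.006], 0.82)]
seat [([0.502, 0.259, 0.01], 0.97), ([0.416, 0.16, 0.06], 0.69)]
jaw [([0.506, 0.245, -0.0], 0.86)]
grips [([0.5, 0.103, 0.067], 0.57)]
pedal_pad [([0.42, 0.157, 0.057], 0.87), ([0.503, 0.258, 0.01], 0.33)]
salt_shaker [([0.412, -0.217, -0.001], 0.71), ([0.416, 0.159, 0.058], 0.33)]
spice_jar []
tin [([0.423, -0.32, 0.002], 0.57)]
garlic [([0.483, -0.409, -0.006], 0.45)]
sardine_tin [([0.55, -0.496, -0.002], 0.71)]
masking_tape [([0.38, -0.541, -0.0], 0.51)]
matchbox [([0.382, -0.031, -0.004], 0.69)]
top [ 0.26103289 -0.10744064  1.13317598] [[-0.03, 0.98, -0.2], [-1.0, -0.03, 0.0], [-0.0, 0.2, 0.98]]
holder [([0.504, 0.194, 0.003], 0.68)]
v_bottom [([0.506, 0.29, 0.014], 0.81)]
seat [([0.511, 0.258, 0.008], 0.86)]
jaw [([0.503, 0.247, 0.002], 0.57)]
grips [([0.503, 0.102, 0.069], 0.6)]
pedal_pad [([0.417, 0.158, 0.062], 0.97)]
salt_shaker [([0.41, -0.213, -0.003], 0.85)]
spice_jar [([0.42, -0.106, 0.006], 0.82)]
tin [([0.419, -0.32, 0.0], 0.94)]
garlic [([0.417, 0.16, 0.06], 0.67), ([0.483, -0.408, 0.001], 0.56)]
sardine_tin [([0.55, -0.494, 0.0], 0.56)]
masking_tape [([0.385, -0.54, 0.001], 0.85)]
matchbox [([0.379, -0.031, 0.002], 0.67)]
1.4
```

View pics/top0.png

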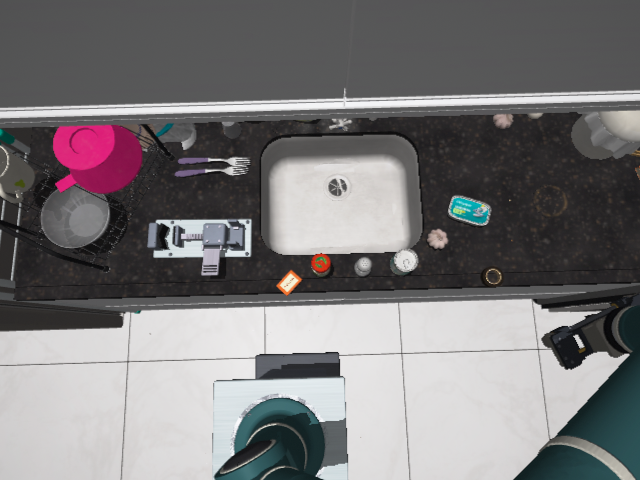

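View pics/scene0.png

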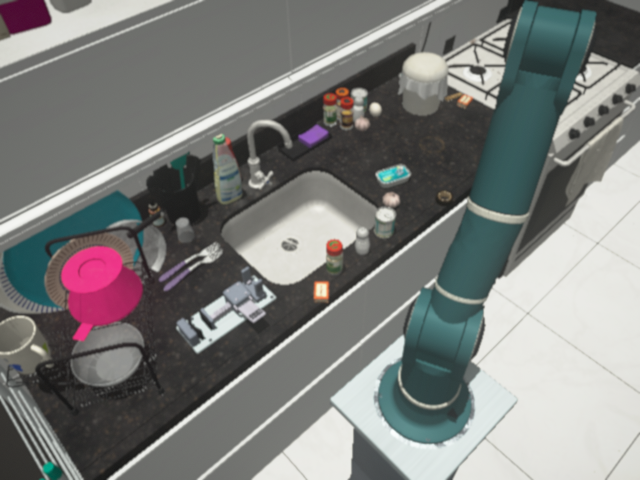

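The top view shows the holder at about (200,238), with its V end at left, the pedal pointing down at (210,265) and the grips at right (243,235). The shaker is at (363,266), between the spice jar (320,264) and the tin (404,262). This matches what the networks report. I'll use one tool orientation with the fingers closing along the holder's x for everything.

```bash
cat > h.py <<'E'
from station import *
import numpy as np
Z=np.array([0,0,-1.])
def R(yaw,s=1):
    y=s*np.array([np.cos(yaw),np.sin(yaw),0]); return np.column_stack([np.cross(y,Z),y,Z])
def st(m=""):
    s=env.sense(); print(m,round(s["t"],2),np.round(s["ee_pos"],4),"F",np.round(s["wrist_force"],1),"w",round(s["gripper_width"],4),"g",round(s["grasp_force"],1)); return s
E
python3 - <<'E'
from h import *
s=st(); print(np.round(s["tcp_rot"],2).tolist())
for sg in (1,-1):
    for p in ([.418,.158,.16],[.411,-.215,.2],[.505,.26,.2],[.502,.103,.2]):
        print(sg,p,np.round(solver.inverse_kinematics(p,R(-.027,sg)),2))
E
```

```text
1.4 [ 0.2476 -0.601   0.2146] F [ 0.1  0.2 -0.9] w 0.0919 g 0.0
[[0.92, 0.38, -0.0], [0.38, -0.92, -0.0], [-0.0, 0.0, -1.0]]
1 [0.418, 0.158, 0.16] [ 0.53  0.47 -1.17  2.08  0.54  0.94 -0.96]
1 [0.411, -0.215, 0.2] [ 0.81  0.21 -0.44  2.03  0.11  0.92  0.28]
1 [0.505, 0.26, 0.2] [ 0.25  0.61 -1.09  1.77  0.59  1.13 -1.05]
1 [0.502, 0.103, 0.2] [ 0.4   0.38 -0.81  1.91  0.32  0.99 -0.58]
-1 [0.418, 0.158, 0.16] [ 0.61  0.57 -1.3   2.08  0.66  1.01  2.07]
-1 [0.411, -0.215, 0.2] [ 0.33  0.17  0.09  2.06 -0.02  0.91 -2.74]
-1 [0.505, 0.26, 0.2] [ 0.35  0.77 -1.32  1.77  0.79  1.26  1.94]
-1 [0.502, 0.103, 0.2] [ 0.7   0.64 -1.31  1.9   0.69  1.16  2.25]
```

```bash
python3 - <<'E'
from h import *
import cv2
env.reach([.44,.17,.32],R(-.027)); st()
p,d=viewer.read_camera("wrist"); cv2.imwrite("pics/w1.png",p[:,:,::-1])
for n in ["holder","v_bottom","seat","jaw","grips","pedal_pad"]:
    r=tip_of("wrist",n); print(n,[(np.round(x["at"],4).tolist(),round(x["score"],2)) for x in r[:2]])
st()
E
```

```text
4.22 [0.4404 0.1692 0.3198] F [-0.  -0.1 -1. ] w 0.092 g 0.0
holder [([0.5047, 0.1939, 0.0026], 0.76)]
v_bottom [([0.505, 0.2905, 0.0073], 0.7)]
seat [([0.5045, 0.263, 0.0135], 0.57)]
jaw [([0.5043, 0.2431, 0.0006], 0.89), ([0.5011, 0.2889, 0.0124], 0.34)]
grips [([0.5051, 0.1013, 0.0689], 0.71), ([0.4177, -0.2123, 0.001], 0.5)]
pedal_pad [([0.4177, 0.1583, 0.0603], 0.96), ([0.3812, -0.0294, -0.0067], 0.37)]
 4.58 [0.4401 0.1699 0.32  ] F [-0.8 -0.7  0.3] w 0.092 g 0.0
```

View pics/w1.png

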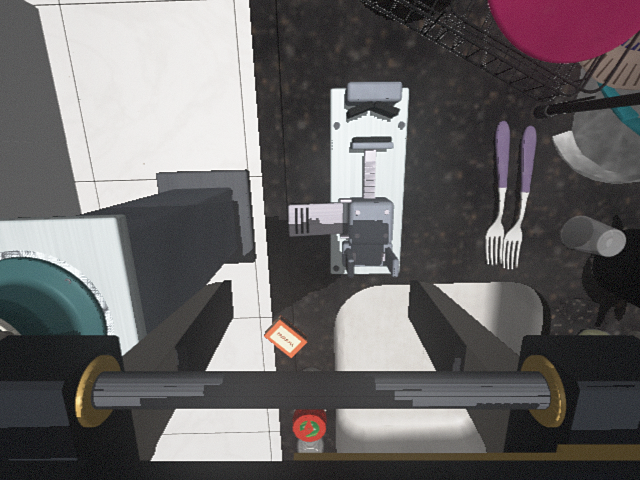

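The wrist view shows the holder nearly aligned with the tool: plate edges at columns 331 and 408, V at (375,105), jaw at (372,145), and pedal ribs at (305,220). The networks agree with this. Now the pedal.

```bash
python3 - <<'E'
from h import *
effector.grasp(10)
env.reach([.4175,.158,.085],R(-.02))
s=st(); f0=s["wrist_force"][2]
z=.064
env.movel([.4175,.158,z],rate=.1); st()
env.movel([.4175,.158,.046],rate=.06); st()
for z in (.044,.042,.040,.038,.036):
    env.movel([.4175,.158,z],rate=.05); s=st(z)
    if s["wrist_force"][2]-f0>18: break
env.pause(1.5); st()
import cv2
p,d=viewer.read_camera("top"); cv2.imwrite("pics/t2.png",cv2.resize(p[190:300,120:280,::-1],None,fx=4,fy=4))
for n in ["jaw","pedal_pad"]:
    print(n,[(np.round(x["at"],4).tolist(),round(x["score"],2)) for x in tip_of("top",n)[:2]])
E
```

```text
6.86 [0.4188 0.1586 0.086 ] F [0.4 0.5 0.3] w 0.0003 g 0.0
 7.22 [0.418  0.1581 0.0645] F [-0.6 -0.1 -0.1] w 0.0004 g 0.0
 7.67 [0.4178 0.1586 0.0465] F [-2.6 -0.2  9.1] w 0.0005 g 4.5
0.044 7.92 [0.4178 0.1586 0.0446] F [-3.5 -0.3 10.8] w 0.0003 g 5.1
0.042 8.17 [0.4178 0.1586 0.0429] F [-3.6 -0.8 13.3] w 0.0006 g 6.6
0.04 8.42 [0.418  0.1587 0.0424] F [-9.3 -3.6 35.3] w 0.0005 g 17.4
 9.92 [0.4179 0.1587 0.0424] F [-9.3 -3.6 33.2] w 0.0005 g 17.3
jaw []
pedal_pad [([0.503, 0.101, 0.071], 0.48)]
```

View pics/t2.png

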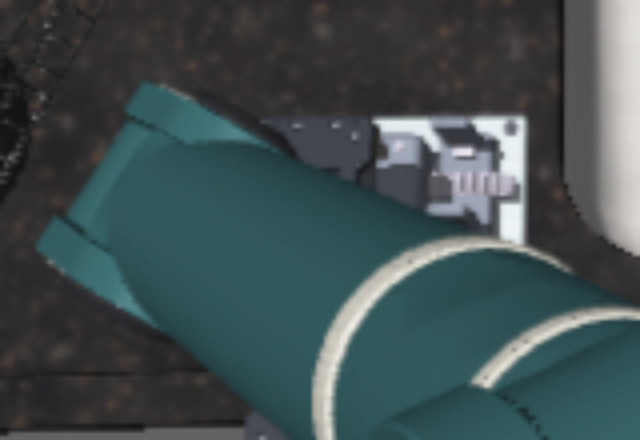

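The arm hides the bay, but the rack's tail now sticks out behind the housing at (490,185), so the jaw has sprung back. I'll hold a little longer, lift, check with the wrist camera, and fetch the shaker.

```bash
python3 - <<'E'
from h import *
import cv2
env.pause(.6)
env.movel([.4175,.158,.13],rate=.2)
env.reach([.44,.17,.30],R(-.02))
p,d=viewer.read_camera("wrist"); cv2.imwrite("pics/w3.png",p[:,:,::-1])
for c in ("wrist","scene"):
  if c=="scene": viewer.read_camera(c)
  for n in ["jaw","pedal_pad","salt_shaker","seat"]:
    print(c,n,[(np.round(x["at"],4).tolist(),round(x["score"],2)) for x in tip_of(c,n)[:2]])
st()
E
```

```text
wrist jaw [([0.5033, 0.1888, 0.0002], 0.78)]
wrist pedal_pad [([0.4177, 0.1548, 0.0578], 0.7)]
wrist salt_shaker []
wrist seat [([0.5033, 0.2635, 0.0103], 0.79)]
scene jaw [([0.5043, 0.1931, -0.0021], 0.59), ([0.3795, -0.5415, -0.0004], 0.49)]
scene pedal_pad [([0.418, 0.1596, 0.0595], 0.77)]
scene salt_shaker [([0.4132, -0.2169, -0.0015], 0.78)]
scene seat [([0.5043, 0.257, 0.0105], 0.98)]
 12.49 [0.4399 0.17   0.2998] F [-0.3 -0.6  0.4] w 0.0004 g 0.0
```

View pics/w3.png

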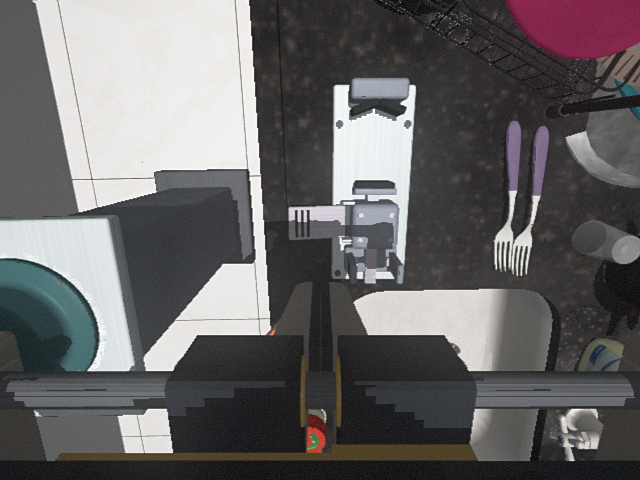

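The jaw (375,187) is now up against the housing and the bay is empty, so it's fully open with the pedal up. Fetching the shaker.

```bash
python3 - <<'E'
from h import *
import cv2
effector.release()
env.reach([.412,-.2155,.20],R(0)); st()
viewer.read_camera("wrist")
print([(np.round(x["at"],4).tolist(),round(x["score"],2)) for x in tip_of("wrist","salt_shaker")[:2]])
env.movel([.412,-.2155,.033],rate=.15); st()
effector.grasp(15); st()
env.movel([.412,-.2155,.2],rate=.15); s=st()
p,d=viewer.read_camera("wrist"); cv2.imwrite("pics/w4.png",p[:,:,::-1])
E
```

```text
15.35 [ 0.4127 -0.2145  0.2004] F [-0.2 -0.2 -0.9] w 0.0919 g 0.0
[([0.4145, -0.2134, -0.0018], 0.91)]
 16.72 [ 0.4125 -0.2157  0.0336] F [-1.  -0.4  0.6] w 0.0919 g 0.0
 17.55 [ 0.412  -0.2155  0.033 ] F [-0.1  0.3 -1. ] w 0.0396 g 14.8
 18.82 [ 0.4114 -0.2153  0.1992] F [ 0.4  0.2 -0.6] w 0.0402 g 14.8
```

View pics/w4.png

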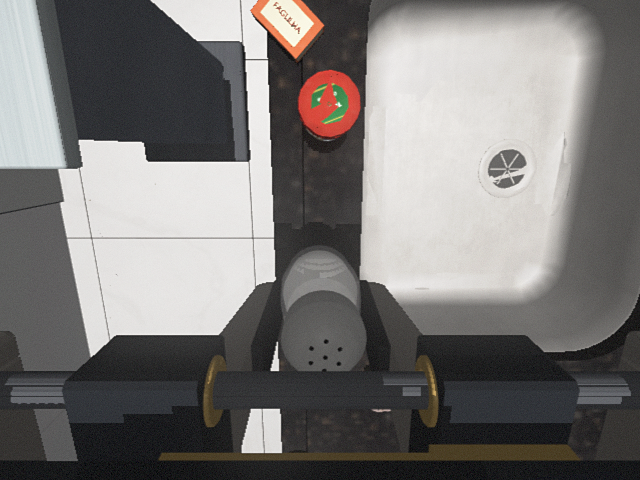

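The shaker hangs upright between the fingers, with its cap at (323,335). The other things haven't moved. I'll check its offset in the grip, then place it.

```bash
python3 - <<'E'
from h import *
env.reach([.5053,.258,.24],R(-.02)); st()
viewer.read_camera("wrist")
for n in ("salt_shaker","seat"): print([(np.round(x["at"],4).tolist(),round(x["score"],2)) for x in tip_of("wrist",n)[:2]])
viewer.read_camera("scene")
print([(np.round(x["at"],4).tolist(),round(x["score"],2)) for x in tip_of("scene","salt_shaker")[:2]])
E
```

```text
20.63 [0.5059 0.2565 0.2396] F [ 1.1 -0.8 -1.2] w 0.0399 g 14.8
[([0.5118, 0.2611, 0.2071], 0.82)]
[([0.5036, 0.2617, 0.0112], 0.84)]
[([0.504, 0.2541, 0.205], 0.8)]
```

```bash
python3 - <<'E'
from h import *
import cv2
env.movel([.505,.259,.052],rate=.15); f0=st()["wrist_force"][2]
for z in (.046,.043,.041,.039):
    env.movel([.505,.259,z],rate=.04); s=st(z)
    if s["wrist_force"][2]-f0>2.5: break
effector.release(); st()
env.movel([.505,.259,.16],rate=.2); st()
env.reach([.503,.15,.24],R(-.02)); st()
p,d=viewer.read_camera("wrist"); cv2.imwrite("pics/w5.png",p[:,:,::-1])
for n in ("salt_shaker","seat","grips","v_bottom","pedal_pad","jaw"): print(n,[(np.round(x["at"],4).tolist(),round(x["score"],2)) for x in tip_of("wrist",n)[:2]])
E
```

```text
22.28 [0.5056 0.2594 0.0529] F [ 0.2  0.8 -1.2] w 0.04 g 14.8
0.046 22.58 [0.505  0.2588 0.0459] F [ 0.   0.1 -1. ] w 0.0398 g 14.8
0.043 22.83 [0.5049 0.2589 0.0428] F [ 0.2  0.2 -1.3] w 0.0402 g 14.8
0.041 23.08 [0.5051 0.2591 0.041 ] F [ 0.7  0.6 -0.5] w 0.0403 g 14.8
0.039 23.33 [0.5053 0.2595 0.0406] F [-2.9 -1.4 11.7] w 0.0398 g 15.7
 24.21 [0.505 0.259 0.039] F [-0.6 -0.5 -0.4] w 0.0921 g 0.0
 24.97 [0.5046 0.2583 0.1591] F [-0.3 -0.6 -0.5] w 0.092 g 0.0
 25.57 [0.5025 0.15   0.2389] F [ 0.1  0.  -1.3] w 0.092 g 0.0
salt_shaker [([0.5089, 0.2598, 0.0072], 0.9)]
seat []
grips []
v_bottom [([0.5074, 0.2914, 0.0067], 0.85)]
pedal_pad [([0.4204, 0.1571, 0.0586], 0.66)]
jaw [([0.5052, 0.1886, 0.0024], 0.65)]
```

View pics/w5.png

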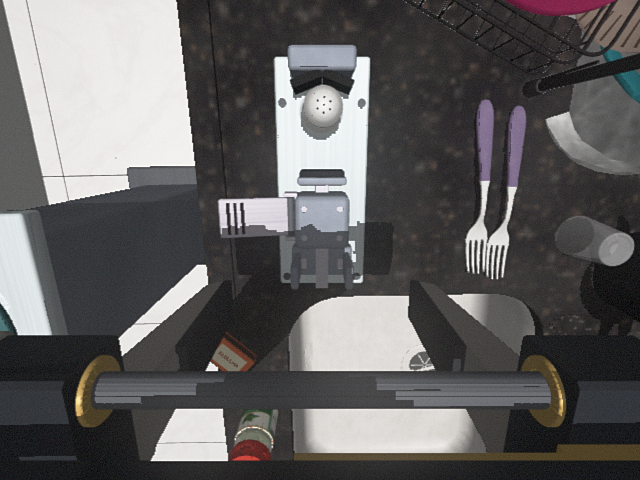

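The shaker stands upright at the seat in front of the V, cap at (322,105). The jaw is open and the pedal up. Now the grips.

```bash
python3 - <<'E'
from h import *
env.reach([.503,.1025,.15],R(-.02))
env.movel([.503,.1025,.055],rate=.12); st("at grips")
for i in range(5):
    effector.grasp(15); env.pause(.3); s=st(f"squeeze{i}")
    if s["gripper_width"]>.0425 and i>=2: break
    effector.release(); env.pause(.2)
E
```

```text
at grips 27.35 [0.5035 0.1029 0.0557] F [-0.4 -0.1  0.2] w 0.0916 g 0.0
squeeze0 28.5 [0.5026 0.1023 0.0551] F [-3.5 -1.2  6.1] w 0.0394 g 15.0
squeeze1 30.73 [0.5026 0.1024 0.055 ] F [-5.  -0.5  3.2] w 0.0397 g 15.0
squeeze2 32.85 [0.5026 0.1025 0.055 ] F [-3.8 -1.   3.1] w 0.0481 g 15.0
```

```bash
python3 - <<'E'
from h import *
import cv2
for q in (20,26):
    effector.grasp(q); env.pause(.3); st(q)
p,d=viewer.read_camera("wrist"); cv2.imwrite("pics/w6.png",p[:,:,::-1])
for n in ("salt_shaker","jaw","v_bottom","pedal_pad"): print(n,[(np.round(x["at"],4).tolist(),round(x["score"],2)) for x in tip_of("wrist",n)[:2]])
viewer.read_camera("scene")
for n in ("salt_shaker","jaw","v_bottom"): print(n,[(np.round(x["at"],4).tolist(),round(x["score"],2)) for x in tip_of("scene",n)[:2]])
st()
E
```

```text
20 33.37 [0.5026 0.1024 0.0549] F [-5.8  0.2  4.5] w 0.0471 g 20.0
26 33.88 [0.5027 0.1024 0.055 ] F [-5.6  0.1  4.2] w 0.0469 g 26.0
salt_shaker [([0.5045, 0.2346, 0.0006], 0.72)]
jaw [([0.5031, 0.232, -0.001], 0.95)]
v_bottom [([0.503, 0.1005, 0.0685], 0.37)]
pedal_pad [([0.4161, 0.1567, 0.0621], 0.91)]
salt_shaker [([0.5019, 0.2648, 0.0132], 0.93)]
jaw [([0.502, 0.2365, 0.0046], 0.54)]
v_bottom [([0.5082, 0.2868, 0.0036], 0.98)]
 34.33 [0.5026 0.1024 0.0549] F [-5.1 -0.4  5.2] w 0.0468 g 26.0
```

View pics/w6.png

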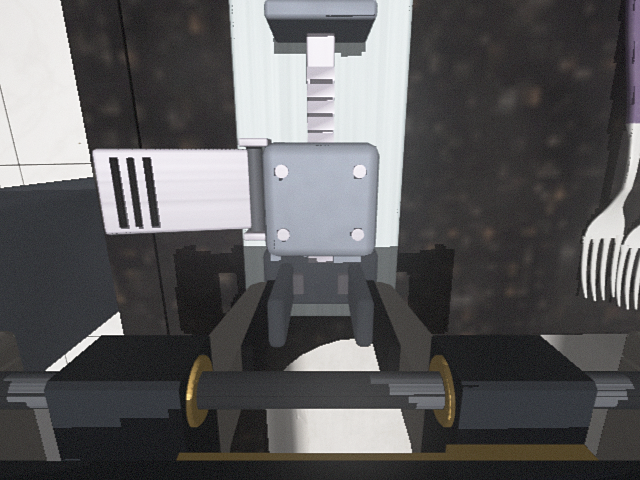

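The fingers hold the grips at (280,300) and (362,300), the jaw (320,20) has moved on, and the pedal is up. The grips stalled short of their stop. One check of the shaker from the scene camera before handing in.

```bash
python3 - <<'E'
from h import *
import cv2
p,d=viewer.read_camera("scene"); cv2.imwrite("pics/s7.png",cv2.resize(p[240:380,140:320,::-1],None,fx=4,fy=4)); st()
E
```

```text
34.38 [0.5026 0.1024 0.055 ] F [-5.1 -0.8  3.8] w 0.0469 g 26.0
```

View pics/s7.png

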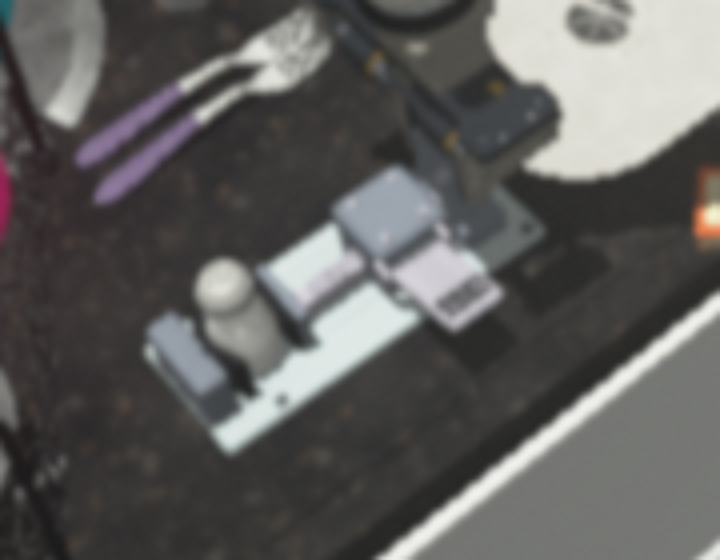

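The shaker stands upright (cap at (225,285), body at (250,335)), held between the jaw and the V on the centre line.

```bash
python3 - <<'E'
from h import *
print(workorder.finish_job())
E
```

```text
the job is handed in; nothing more can be done
None
```

I handed the job in at about 34 s. The salt shaker stands upright, pressed into the V by the jaw, and the gripper is still squeezing the grips at 26 N (about 18 N of jaw force by the given rule); no verdict came back.

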